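# Fit the sprung spacers into the welding jig

## Task

Pull the cabinet's drawer right out to its stop. Fit every sprung spacer from it into the jig, each in a place of its own: squeeze its two plates, stand it upright on the base plate across the gap between the rails, and let go so that both pins spring home into a facing pair of recesses. When all are in, shut the drawer fully, and leave the other things on the bench where they are.

Things in the scene. Friction and masses are not known exactly. Their poses are not given: they have to be found in the camera images.
- drawer (a joint): how far the drawer is pulled out, m: 0 = shut, 0.190 = out against its stop. It slides straight along the cabinet's -x axis and stays where it is left (about 1.5 N of friction)
- cabinet: blue steel cabinet fixed to the bench, 270 deep (x), 190 wide (y), 125 mm tall; origin: centre of its underside; -x points out of its open front, where its only drawer slides out. Drawer shut, its inner floor spans x -129 to +49, y -75 to +75 mm, 16.5 mm above the bench; side and back walls 45 mm high; front panel 104 mm high, 12 mm thick, ahead of the cabinet
- drawer_handle (a point): middle of the drawer's bar handle: a round steel bar about 10 mm thick and 100 mm long, parallel to the cabinet's y, 35 mm clear in front of the panel, 94 mm above the bench; free from above on both sides. It moves with the drawer
- jig: jig bolted to the bench: 10 mm base plate, 270 x 160 mm, with two upright steel rails 230 mm long along the jig's x, inner faces 88 mm apart (y = -44, +44 mm), tops 46 mm above the base plate. In each inner face four square recesses, 18 mm wide and high, 6 mm deep, in facing pairs, centred 30 mm above the base plate. Origin: centre of its underside
- bay0 (a point): place 0 of four in the jig: the point on top of the base plate midway between a facing pair of recesses (-84 mm along the jig's x); axes as the jig's
- bay1 (a point): place 1 of four in the jig: the point on top of the base plate midway between a facing pair of recesses (-28 mm along the jig's x); axes as the jig's
- bay2 (a point): place 2 of four in the jig: the point on top of the base plate midway between a facing pair of recesses (28 mm along the jig's x); axes as the jig's
- bay3 (a point): place 3 of four in the jig: the point on top of the base plate midway between a facing pair of recesses (84 mm along the jig's x); axes as the jig's
- spacer0: sprung steel spacer in the drawer (three or four; absent: None). Foot 28 x 55 mm; two upright plates (26 mm wide, 6 thick, up to 88 mm high) face each other along y, outer faces 66 mm apart when free; from each an 8 mm pin sticks out 18 mm along y, 30 mm above the underside: 102 mm over the pins. Origin: underside, midway between the free plates. Fixed plate at -y, sliding at +y. About 0.3 kg
- plunger0 (a joint): how far spacer0 is compressed, m: 0 free; 0.024 fully squeezed (78 mm over the pins, 42 mm over the plates); about 0.002 when both pins are home in a pair of recesses, 0.014 when they only press on the rails' faces. Squeezing the plates together takes 5 N at first, 15 N at the end; tapered pin ends
- spacer1: sprung steel spacer in the drawer (three or four; absent: None). Foot 28 x 55 mm; two upright plates (26 mm wide, 6 thick, up to 88 mm high) face each other along y, outer faces 66 mm apart when free; from each an 8 mm pin sticks out 18 mm along y, 30 mm above the underside: 102 mm over the pins. Origin: underside, midway between the free plates. Fixed plate at -y, sliding at +y. About 0.3 kg
- plunger1 (a joint): how far spacer1 is compressed, m: 0 free; 0.024 fully squeezed (78 mm over the pins, 42 mm over the plates); about 0.002 when both pins are home in a pair of recesses, 0.014 when they only press on the rails' faces. Squeezing the plates together takes 5 N at first, 15 N at the end; tapered pin ends
- spacer2: sprung steel spacer in the drawer (three or four; absent: None). Foot 28 x 55 mm; two upright plates (26 mm wide, 6 thick, up to 88 mm high) face each other along y, outer faces 66 mm apart when free; from each an 8 mm pin sticks out 18 mm along y, 30 mm above the underside: 102 mm over the pins. Origin: underside, midway between the free plates. Fixed plate at -y, sliding at +y. About 0.3 kg
- plunger2 (a joint): how far spacer2 is compressed, m: 0 free; 0.024 fully squeezed (78 mm over the pins, 42 mm over the plates); about 0.002 when both pins are home in a pair of recesses, 0.014 when they only press on the rails' faces. Squeezing the plates together takes 5 N at first, 15 N at the end; tapered pin ends
- spacer3: sprung steel spacer in the drawer (three or four; absent: None). Foot 28 x 55 mm; two upright plates (26 mm wide, 6 thick, up to 88 mm high) face each other along y, outer faces 66 mm apart when free; from each an 8 mm pin sticks out 18 mm along y, 30 mm above the underside: 102 mm over the pins. Origin: underside, midway between the free plates. Fixed plate at -y, sliding at +y. About 0.3 kg
- plunger3 (a joint): how far spacer3 is compressed, m: 0 free; 0.024 fully squeezed (78 mm over the pins, 42 mm over the plates); about 0.002 when both pins are home in a pair of recesses, 0.014 when they only press on the rails' faces. Squeezing the plates together takes 5 N at first, 15 N at the end; tapered pin ends
- hammer: hammer lying on the bench; leave it alone. Origin near its middle, on the bench
- brush: brush with a red handle lying on the bench; leave it alone. Origin near its middle, on the bench
- tacked_bracket: small tacked bracket of flat steel, 90 x 50 x 55 mm, standing on the bench; leave it alone. Origin near its middle, on the bench

How it is judged:
By the outcome, as a careful person would: the job done as asked, in the order asked, and still so for the second after the job is handed in, with the robot touching nothing.
Of spacer0, spacer1, spacer2, spacer3 only 3 to 4 are there at a start; the rules pass over those that are not, and their reading is None.
At some moment in a run one of spacer0, spacer1, spacer2, spacer3 may be knocked a few centimetres aside while the robot is not near it.
It also fails if it takes over 210 s, if anything falls off the work surface, if the arm or the gripper's body presses on something with over 40 N, if the wrist force passes 120 N, or if a joint passes its speed limit or range.

## Robot

A 7-joint arm with a two-finger parallel gripper is mounted at the origin on the work surface. World frame = base frame: x ahead of the robot, y to its left, z up, the work surface at z = 0. Lengths are in m, angles in degrees, forces in N, time in s.
With the tool pointing down it reaches from about 0.425 to 0.875 m from the base axis. Payload 4.7 kg.
Tool frame: the origin (TCP) lies at the very end of the fingers, on their centre line; the grasp point (between the pads) lies 19 mm behind it; z points along the fingers, y is the line along which they close (so a half turn about z gives the same grasp; the last joint's range is limited). The gripper opens to 87 mm and grips with 3 to 60 N. Pads are 19 mm wide; open, the fingers measure 117 mm over their backs; the gripper's body (75 mm by 190 mm) begins 51 mm behind the grasp point.
Start: joints at [70.766, 18.392, -4.016, 83.108, 1.295, 78.541, -3.26], TCP at [0.223, -0.611, 0.223] pointing down, gripper open.
Joint ranges: [-163.93, 163.93], [-17.29, 119.83], [-79.2, 71.16], [3.27, 140.29], [-89.18, 269.18], [5.43, 117.66], [-154.24, 154.24]. Speed limits (degrees/s): [147.25, 147.25, 180, 180, 180, 180, 180].

## Interface

Orientations are given as [roll, pitch, yaw] about the fixed x, y, z axes, in that order (R = Rz(yaw) Ry(pitch) Rx(roll)).
In Python, from cell import telemetry, cams, env gives the robot as it stands.
- The arm moves only by the tool arm_command, never from a script. Its argument "series" is text: rows parted by semicolons, each of 5 numbers parted by spaces: the shift along the tool's x, y, z in mm, then the turn about the tool's z in rad, then the closure in counts, from 0 (fully open) to 255 (shut). A call has 1 to 20 rows; each row shifts and turns the commanded pose from where the row before left it, along the tool's axes as they then stand; what a row does not reach is not made up. A row lasts 1/12 s, in which the tool goes at most 41.7 mm and 7.16 degrees, less where a joint would pass 70% of its speed; a pose out of reach is approached as far as the arm can. A call is refused whole if a number of a shift passes 41.7 or a number of a turn 0.125, either way. A call with a gripper value outside its range is refused whole. The fingers move at their own pace and stop on an object; "squeeze" is the grip in N (left out, the last holds). Time passes only in rows, so rows that do not move let the fingers close. It gives the time, the measured TCP pose, the force, the opening and the grip force at its end, in the units of the state.
- telemetry.get_obs(): the state, without advancing time (a new reading comes with each control period).
- cams.read_camera(name): name is "scene" or "top" or "wrist"; returns the picture (384x512x3 uint8, blue, green, red); there is no depth.
- cams.calibration(name): a dict with "K" (3x3 intrinsics, pixels), "origin" and "rotation" of the camera in the world; the wrist camera has in their place "hand_eye" (4x4, takes a point from camera to tool coordinates, whose origin is the TCP and whose axes are the flange's). Camera axes: x right, y down, z forward; pixel columns grow to the right and rows downward; lengths in m; the calibration is good to about 2 mm. A picture is of the moment at which its call begins: read the wrist's pose just before it. calibration takes no time and is no camera call.
- env.sign_off(): hands the job in; it is judged then, once.
The state is a dict: "time_s": time; "qpos": joint angles; "joint_velocities": joint speeds; "effort": joint torques, N m; "tool_pos": TCP position; "tool_rot": TCP orientation; "force": force on the tool from outside, world axes, zero at the start; "wrist_torque": the same for the moment, N m; "grip_width": finger opening in m; "grasp_force": force on a finger pad.
Only numpy, scipy, OpenCV 4.12 (cv2) and the standard library are available. Lean on these libraries where they do the work, as an engineer would, in place of code of your own. Each camera call takes 0.05 s, during which the arm holds its last target. There are 200 camera calls.

## Working session

There is one attempt and no reset: what is moved stays moved. The work goes in short steps, Python scripts to look and compute and a tool call to move; the robot and the scene stay as the last step left them, time stands still between calls to the robot, and variables do not carry over. Pictures are saved under pics/ and viewed, at most 14 in all, crops included, and the job is handed in when it is done.

Besides the shell and the picture viewer there is one more tool, called as a command line: name --argument value ..., lists and objects as JSON in quotes. arm_command: Moves the arm, as the interface text tells. Its arguments: {"type":"object","properties":{"series":{"type":"string"},"squeeze":{"type":"number"}},"required":["series"]}

```bash
ls; mkdir -p pics; python3 - <<'E'
from cell import telemetry, cams, env
import cv2, numpy as np
o=telemetry.get_obs(); print({k:np.round(v,3).tolist() for k,v in o.items()})
a=cams.read_camera("scene"); b=cams.read_camera("top")
cv2.imwrite("pics/s0.png",a); cv2.imwrite("pics/t0.png",b)
for n in("scene","top","wrist"): print(n,{k:np.round(v,4).tolist() for k,v in cams.calibration(n).items()})
E
```

```text
pics
{'time_s': 0.0, 'qpos': [70.766, 18.441, -4.015, 83.176, 1.294, 78.541, -3.259], 'joint_velocities': [-0.069, -0.077, 0.063, -0.062, -0.012, -0.099, 0.05], 'effort': [0.0, -49.129, -0.404, -31.253, -0.064, 0.044, 0.0], 'tool_pos': [0.223, -0.61, 0.221], 'tool_rot': [-179.886, 0.005, 20.044], 'force': [-0.003, 0.16, 0.479], 'wrist_torque': [-0.005, 0.008, -0.019], 'grasp_force': 0.0, 'grip_width': 0.087}
scene {'K': [[359.5897, 0.0, 251.1526], [0.0, 359.5897, 191.0568], [0.0, 0.0, 1.0]], 'origin': [1.4757, -0.03, 0.9023], 'rotation': [-132.6507, 0.2347, 89.9326]}
top {'K': [[349.8236, 0.0, 259.2168], [0.0, 349.8236, 182.9354], [0.0, 0.0, 1.0]], 'origin': [0.5544, -0.043, 1.0619], 'rotation': [-176.2175, -0.0813, -88.4759]}
wrist {'K': [[287.9844, 0.0, 256.3656], [0.0, 287.9844, 192.3], [0.0, 0.0, 1.0]], 'hand_eye': [[0.0003, -0.9618, -0.2736, 0.0747], [1.0, 0.0003, -0.0002, -0.0008], [0.0003, -0.2736, 0.9618, -0.1619], [0.0, 0.0, 0.0, 1.0]]}
```

View pics/s0.png

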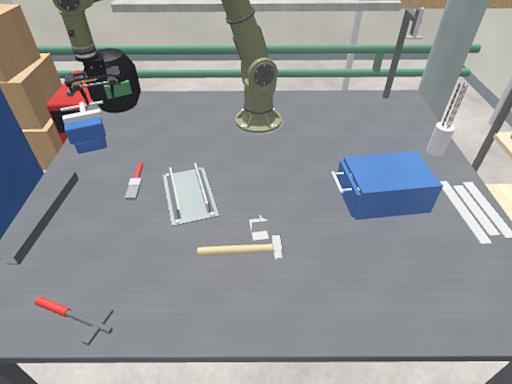

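View pics/t0.png

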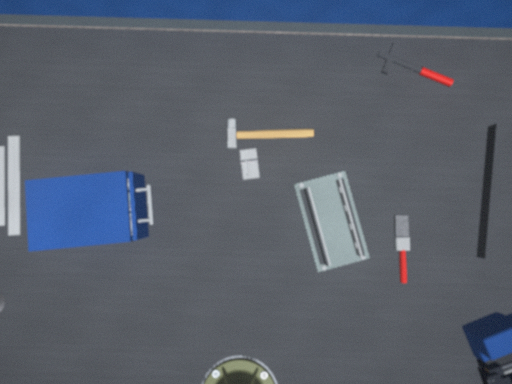

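The scene view shows the cabinet at the right (about 390,185) with its handle facing left, the jig at (190,193), hammer (240,249), bracket (259,228) and brush (135,180). In the top view the cabinet top spans about (25,181)–(131,242), with its handle at (150,205). The jig plate corners are near (295,184), (345,172), (368,258) and (319,271).

```bash
cat > h.py <<'E'
from cell import telemetry, cams, env
import cv2, numpy as np
from scipy.spatial.transform import Rotation as Ro
def rot(rpy): return Ro.from_euler('xyz',rpy,degrees=True).as_matrix()
def campose(n,obs=None):
    c=cams.calibration(n)
    if n!="wrist": return c["K"],rot(c["rotation"]),np.array(c["origin"])
    H=np.array(c["hand_eye"]); R=rot(obs["tool_rot"])
    return c["K"],R@H[:3,:3],R@H[:3,3]+np.array(obs["tool_pos"])
def ray(P,uv,z):
    K,R,o=P; uv=np.atleast_2d(uv).astype(float)
    d=(R@np.linalg.inv(K)@np.c_[uv,np.ones(len(uv))].T).T
    return o+d*((z-o[2])/d[:,2])[:,None]
def proj(P,X):
    K,R,o=P; p=(K@R.T@(np.atleast_2d(X)-o).T).T
    return p[:,:2]/p[:,2:]
def shot(n,f):
    o=telemetry.get_obs(); im=cams.read_camera(n); cv2.imwrite("pics/"+f,im); return im,campose(n,o),o
def to_tool(obs,p,yaw=None):
    "shift in tool axes mm to world TCP target p, and turn rad to tool yaw (deg)"
    d=rot(obs["tool_rot"]).T@(np.array(p)-obs["tool_pos"])*1000
    return d.round(1)
E
python3 - <<'E'
from h import *
im=cv2.imread("pics/t0.png"); P=campose("top")
hsv=cv2.cvtColor(im,cv2.COLOR_BGR2HSV)
m=((hsv[...,0]>100)&(hsv[...,0]<125)&(hsv[...,1]>120)).astype(np.uint8)
m[:100]=0; m[:,200:]=0
print("V along row210",hsv[210,100:160,2])
top=m*(hsv[...,2]>130).astype(np.uint8)
c=max(cv2.findContours(m,0,2)[0],key=cv2.contourArea); r=cv2.boxPoints(cv2.minAreaRect(c)); print("blue",r.round(1))
g=((hsv[...,2]>130)&(hsv[...,1]<60)).astype(np.uint8); g2=g.copy(); g2[:,:285]=0; g2[:,380:]=0
c=max(cv2.findContours(g2,0,2)[0],key=cv2.contourArea); rr=cv2.minAreaRect(c); print("jig",rr,cv2.boxPoints(rr).round(1))
X=ray(P,cv2.boxPoints(rr),0.010); print(X.round(4),X.mean(0).round(4),np.linalg.norm(np.diff(X,axis=0),axis=1))
e=X[1]-X[0]
h=g.copy(); h[:,:145]=0; h[:,158:]=0; h[:170]=0; h[240:]=0
ys,xs=np.nonzero(h); print("handle",[(y,xs[ys==y].min(),xs[ys==y].max()) for y in np.unique(ys)])
px=np.array([[25.5,181],[128,171],[131,242],[29,250]]); Y=ray(P,px,.125); print(Y.round(4),np.linalg.norm(np.diff(Y,axis=0),axis=1))
print(ray(P,[[150,185],[152,223]],.094).round(4))
E
```

```text
V along row210 [178 178 176 179 178 177 182 175 179 180 181 181 178 179 182 180 179 180
 178 179 182 177 184 177 176 178 177 161 145 147 171 182 179 174 156 121
 104  99  97  97  99  95  94  96  93  95  96 121 161 194 207 185 152 120
 101 103 101 101 104 105]
blue [[ 21.3 180. ]
 [142.3 168.5]
 [149.1 239.6]
 [ 28.1 251.1]]
jig ((331.3923034667969, 220.93844604492188), (92.17879486083984, 54.640708923339844), 74.74488067626953) [[292.9 183.7]
 [345.6 169.3]
 [369.9 258.2]
 [317.2 272.6]]
[[ 0.6245 -0.1442  0.01  ]
 [ 0.6723 -0.3026  0.01  ]
 [ 0.4086 -0.3774  0.01  ]
 [ 0.3624 -0.2214  0.01  ]] [ 0.5169 -0.2614  0.01  ] [0.16545427 0.27410983 0.16272415]
handle [(np.int64(184), np.int64(147), np.int64(149)), (np.int64(185), np.int64(146), np.int64(150)), (np.int64(186), np.int64(146), np.int64(150)), (np.int64(187), np.int64(145), np.int64(150)), (np.int64(188), np.int64(145), np.int64(150)), (np.int64(189), np.int64(145), np.int64(150)), (np.int64(190), np.int64(145), np.int64(150)), (np.int64(191), np.int64(146), np.int64(150)), (np.int64(192), np.int64(146), np.int64(151)), (np.in
[... 978 characters left out ...]
), (np.int64(214), np.int64(148), np.int64(152)), (np.int64(215), np.int64(148), np.int64(152)), (np.int64(216), np.int64(148), np.int64(152)), (np.int64(217), np.int64(148), np.int64(152)), (np.int64(218), np.int64(147), np.int64(153)), (np.int64(219), np.int64(145), np.int64(153)), (np.int64(220), np.int64(145), np.int64(153)), (np.int64(221), np.int64(145), np.int64(153)), (np.int64(222), np.int64(148), np.int64(153)), (np.int64(223), np.int64(149), np.int64(153)), (np.int64(224), np.int64(150), np.int64(152))]
[[0.6049 0.5841 0.125 ]
 [0.6391 0.3108 0.125 ]
 [0.4503 0.2932 0.125 ]
 [0.4222 0.5619 0.125 ]] [0.27545641 0.18961755 0.27025488]
[[0.6046 0.2596 0.094 ]
 [0.5002 0.2492 0.094 ]]
```

```bash
python3 - <<'E'
import cv2
im=cv2.imread("pics/t0.png"); a=cv2.resize(im[155:285,10:170],None,fx=2.5,fy=2.5,interpolation=2); b=cv2.resize(im[155:285,270:420],None,fx=2.5,fy=2.5,interpolation=2)
cv2.imwrite("pics/t0c.png",cv2.hconcat([a,b]))
E
```

```text
(no output)
```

View pics/t0c.png

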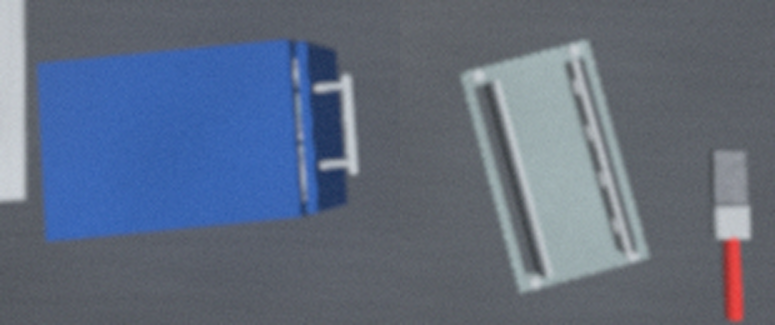

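The zoomed crop confirms the outlines: a clean cabinet top, the bar handle at its right end, and jig plate corners matching 270×160 mm to within about 4 mm. I'll move to the handle, with the cabinet x axis at a yaw of about 96°.

arm_command --series "0 0 0 0.082 167; 0 0 0 0.082 167; 0 0 0 0.082 167; 30.6 -22.8 0 0 167; 30.6 -22.8 0 0 167; 30.6 -22.8 0 0 167; 30.6 -22.8 0 0 167; 30.6 -22.8 0 0 167; 30.6 -22.8 0 0 167; 30.6 -22.8 0 0 167; 30.6 -22.8 0 0 167; 30.6 -22.8 0 0 167; 30.6 -22.8 0 0 167; 30.6 -22.8 0 0 167; 30.6 -22.8 0 0 167; 3.6 -39.4 0 0 167; 3.6 -39.4 0 0 167; 3.6 -39.4 0 0 167; 3.6 -39.4 0 0 167; 3.6 -39.4 0 0 167" --squeeze 30

```text
time_s: 1.77
tool_pos: [0.5565, -0.1007, 0.2221]
tool_rot: [-180.0, 0.0, 5.9]
force: [0.3, 0.5, 0.2]
grip_width: 0.03
grasp_force: 0.0
```

arm_command --series "3.6 -39.4 0 0 167; 3.6 -39.4 0 0 167; 3.6 -39.4 0 0 167; 3.6 -39.4 0 0 167; 3.6 -39.4 0 0 167; 3.6 -39.4 0 0 167; 3.6 -39.4 0 0 167; 3.6 -39.4 0 0 167; 0 0 0 0 167; 0 0 0 0 167; 0 0 0 0 167; 0 0 0 0 167"

```text
time_s: 2.77
tool_pos: [0.5535, 0.2117, 0.2221]
tool_rot: [179.9, 0.0, 5.8]
force: [0.3, 0.4, 0.5]
grip_width: 0.03
grasp_force: 0.0
```

```bash
python3 - <<'E'
from h import *
im,P,o=shot("wrist","w1.png")
print(o["tool_pos"],o["tool_rot"])
print("handle expected px",proj(P,[[.552,.2545,.099],[.6046,.2596,.094],[.5002,.2492,.094]]))
g=((im.min(2)>140)).astype(np.uint8)
for c in cv2.findContours(g,0,2)[0]:
    if cv2.contourArea(c)>150: r=cv2.minAreaRect(c); print(r, cv2.contourArea(c), ray(P,cv2.boxPoints(r),.097)[:,:2].round(4).tolist())
E
```

```text
[0.5534922  0.21169492 0.22205148] [1.79922916e+02 3.90547691e-02 5.79627541e+00]
handle expected px [[214.99153941 183.32942512]
 [213.83021403 130.07584472]
 [217.53723802 228.73736276]]
((472.5, 274.5), (9.0, 77.0), 90.0) 651.0 [[0.4761, 0.0038], [0.4848, -0.0823], [0.4736, -0.0862], [0.4648, 0.0007]]
((256.5, 274.5), (9.0, 129.0), 90.0) 1111.0 [[0.4488, 0.2742], [0.4633, 0.1302], [0.452, 0.1283], [0.4373, 0.2737]]
((39.5, 274.0), (79.0, 10.0), 0.0) 584.0 [[0.4154, 0.4898], [0.4284, 0.488], [0.4373, 0.4001], [0.4244, 0.401]]
((195.2279052734375, 179.41815185546875), (103.30401611328125, 41.50785827636719), 86.18592071533203) 1302.5 [[0.6014, 0.3007], [0.6081, 0.2607], [0.5007, 0.2469], [0.493, 0.2911]]
((461.3910827636719, 82.589111328125), (73.93126678466797, 84.47865295410156), 5.710592269897461) 3233.0 [[0.6337, 0.0608], [0.7063, 0.0721], [0.7072, 0.0043], [0.6342, -0.0124]]
((457.0, 19.0), (38.0, 108.0), 90.0) 1486.5 [[0.7323, 0.1021], [0.7419, 0.0085], [0.7129, -0.0017], [0.703, 0.095]]
```

View pics/w1.png

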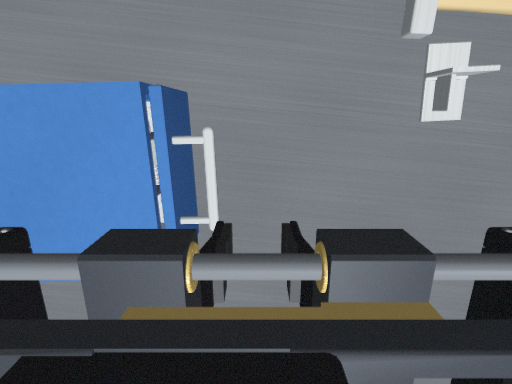

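The bar handle is seen from (208,133) to (213,226) in the wrist view, within about 3 mm of the top-view estimate. The bracket is at (450,80), well clear. I'll descend on the bar.

arm_command --series "1.6 -22.4 0 0 167; 1.6 -22.4 0 0 167; 0 0 30 0 167; 0 0 30 0 167; 0 0 30 0 167; 0 0 30 0 167; 0 0 15 0 167; 0 0 12 0 167; 0 0 0 0 167; 0 0 0 0 167; 0 0 0 0 255; 0 0 0 0 255; 0 0 0 0 255; 0 0 0 0 255; 0 0 0 0 255" --squeeze 30

```text
time_s: 4.07
tool_pos: [0.5523, 0.2588, 0.0765]
tool_rot: [180.0, -0.1, 6.0]
force: [-1.0, -1.0, 3.4]
grip_width: 0.0104
grasp_force: 30.0
```

arm_command --series "0 5 0 0 255; 0 10 0 0 255; 0 10 0 0 255; 0 10 0 0 255; 0 10 0 0 255; 0 10 0 0 255; 0 10 0 0 255; 0 10 0 0 255; 0 10 0 0 255; 0 10 0 0 255; 0 10 0 0 255; 0 10 0 0 255; 0 10 0 0 255; 0 10 0 0 255; 0 10 0 0 255; 0 10 0 0 255; 0 10 0 0 255; 0 10 0 0 255; 0 8 0 0 255; 0 4 0 0 255"

```text
time_s: 5.73
tool_pos: [0.5753, 0.073, 0.0766]
tool_rot: [-179.8, -0.6, 5.8]
force: [12.3, 10.7, -4.3]
grip_width: 0.0103
grasp_force: 30.0
```

arm_command --series "0 2 0 0 255; 0 2 0 0 255; 0 0 0 0 255; 0 0 0 0 255"

```text
time_s: 6.07
tool_pos: [0.5754, 0.073, 0.0766]
tool_rot: [-179.6, -0.6, 6.0]
force: [11.7, 10.5, -3.2]
grip_width: 0.0097
grasp_force: 30.0
```

arm_command --series "-1 2 0 0 255; -1 2 0 0 255; 0 2 0 0 255; 0 0 0 0 255; 0 0 0 0 255"

```text
time_s: 6.48
tool_pos: [0.5754, 0.073, 0.0766]
tool_rot: [-179.2, -0.9, 6.2]
force: [19.7, 21.5, -9.9]
grip_width: 0.0101
grasp_force: 30.0
```

arm_command --series "1 -3 0 0 255; 1 -3 0 0 255; 0 0 0 0 167; 0 0 0 0 167; 0 0 0 0 167; 0 0 -25 0 167; 0 0 -30 0 167; 0 0 -40 0 167; 0 0 -40 0 167; 0 0 -40 0 167; 0 0 0 0 0; 0 0 0 0 0"

```text
time_s: 7.48
tool_pos: [0.5717, 0.0673, 0.2524]
tool_rot: [179.9, -0.1, 5.8]
force: [0.2, -0.1, -1.2]
grip_width: 0.0366
grasp_force: 0.0
```

```bash
python3 - <<'E'
from h import *
im,P,o=shot("wrist","w2.png")
print(o["tool_pos"],o["tool_rot"])
t,_,_=shot("top","t2.png")
cv2.imwrite("pics/t2c.png",cv2.resize(t[150:270,110:250],None,fx=4,fy=4,interpolation=2))
E
```

```text
[0.57173619 0.06728635 0.25240387] [ 1.79907503e+02 -1.22052920e-01  5.82984852e+00]
```

View pics/w2.png

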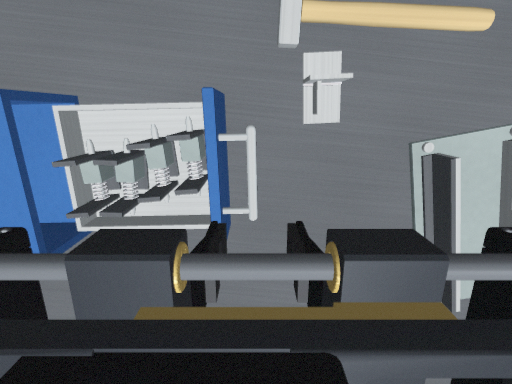

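The wrist view shows the drawer fully out with four spacers standing in a row at about (90,175), (125,175), (158,165) and (192,160). Their plates face along image-vertical, which is roughly world x. The jig's edge is at (440,220). I'll go above the drawer for a measuring view.

arm_command --series "-10.5 -37 0 0 0; -10.5 -37 0 0 0; -10.5 -37 0 0 0; -10.5 -37 0 0 0; 0 0 0 0 0; 0 0 0 0 0; 0 0 0 0 0"

```text
time_s: 8.17
tool_pos: [0.5135, 0.2102, 0.2485]
tool_rot: [179.9, 0.2, 5.9]
force: [-0.1, -0.6, 0.6]
grip_width: 0.0845
grasp_force: 0.0
```

```bash
python3 - <<'E'
from h import *
im,P,o=shot("wrist","w3.png")
print(o["tool_pos"],o["tool_rot"])
cv2.imwrite("pics/w3c.png",cv2.resize(im[20:240,130:390],None,fx=3,fy=2.7,interpolation=2))
E
```

```text
[0.51353024 0.21019019 0.24850904] [179.89465743   0.20873976   5.9347788 ]
```

View pics/w3c.png

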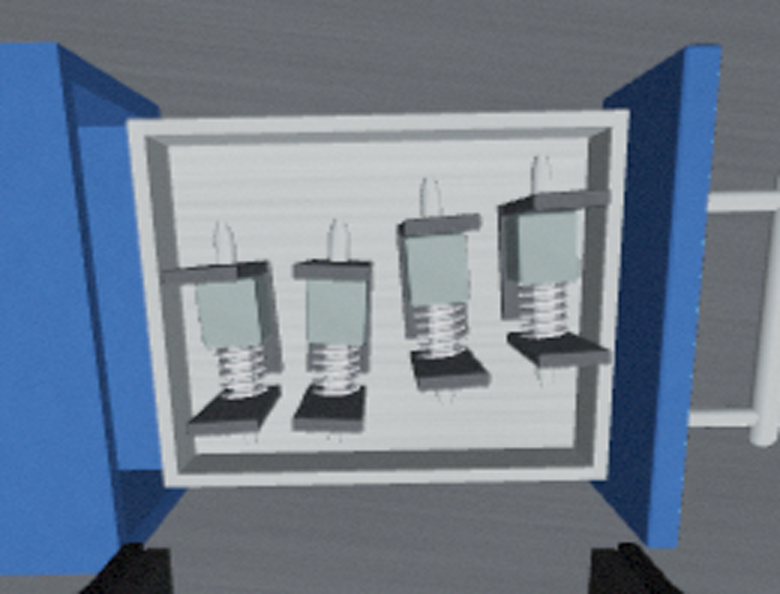

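The crop shows four spacers. Each has lighter top-face strips on its two plates, upper near (202,271), (333,269), (442,225) and (570,200), lower near (226,427), (330,424), (450,381) and (575,355) in crop pixels. I'll segment those strips numerically.

```bash
python3 - <<'E'
from h import *
im=cv2.imread("pics/w3.png"); g=im.mean(2).round().astype(int)
for zx,zy in [(202,271),(226,427),(333,269),(330,424),(570,200),(575,355)]:
    u,v=int(130+zx/3),int(20+zy/2.7); print(u,v); print(g[v-8:v+6,u]); print(g[v,u-18:u+22])
E
```

```text
197 120
[200 201 201 198 198 190 127  79 109 107 103 108 114 148]
[199 196 192 161 111  93  90  91  92  96  98  98 101 103 109 106 106 104
 109 104 102 105 103 107 109 106 105 109 107  99  50  56  57  57  60  57
  54  57  63  67]
205 178
[ 49  49  46  47  48  56  95 107 107 108 123 174 202 199]
[174 114 113 115 114 100 106 106 106 108 109 107 103 104 106 108 106 107
 107 104 107 106 108 108 109 109 107 108 110 105 189 203 202 202 202 203
 202 201 201 198]
241 119
[194 199 198 197 198 185  54  79 107 106 104 106 116 148]
[198 198 197 194 157 105 108 103 108 107 107 107 106 105 108 107 106 110
 107 108 106 104 107 107 109 109 110 107 107 107 109 182 201 200 202 201
 202 201 200 194]
240 177
[ 47  50  46  47  49  48  92 108 108 110 117 161 201 200]
[199 200 201 200 196 147 109 107 109 106 106 108 105 105 106 109 108 107
 108 106 108 109 109 110 110 107 110 107 117 172 200 199 199 198 199 198
 199 198 198 199]
320 94
[200 200 201 197 156  98 105 103 106 108 105  83 120 162]
[ 45  45  43  42  42  56  95 108 108 109 105 105 106 108 105 108 107 108
 106 106 107 107 105 103 103 105 105 107 110 106 113 148 198 197 199 189
  51  50  54  49]
321 151
[161  48  49  46  46  45  53  70 109 106 104 110 146 196]
[173  97  59  44  42  44  56  80  89  89  95  96  96 101  99 104 106 107
 109 109 110 106 109 108 106 110 108 110 107 110 139 162  53  53  48  45
  49  51  52  54]
```

```bash
cat > seg.py <<'E'
from h import *
def strips(im,P,roi,z=.1045,lo=88,hi=120,amin=60,amax=260):
    g=cv2.GaussianBlur(im,(3,3),0).mean(2); sat=im.max(2).astype(int)-im.min(2)
    m=((g>lo)&(g<hi)&(sat<22)).astype(np.uint8); x0,y0,x1,y1=roi
    k=np.zeros_like(m); k[y0:y1,x0:x1]=m[y0:y1,x0:x1]
    k=cv2.morphologyEx(k,cv2.MORPH_OPEN,np.ones((3,3),np.uint8))
    out=[]
    for c in cv2.findContours(k,0,cv2.CHAIN_APPROX_NONE)[0]:
        (cx,cy),wh,a=cv2.minAreaRect(c)
        if amin<cv2.contourArea(c)<amax and max(wh)>18 and min(wh)<12:
            b=cv2.boxPoints(((cx,cy),wh,a)); X=ray(P,b,z); C=ray(P,[cx,cy],z)[0]
            e=[X[1]-X[0],X[2]-X[1]]; L=max(e,key=np.linalg.norm); th=np.degrees(np.arctan2(L[1],L[0]))%180
            out.append((round(cx,1),round(cy,1),[round(w,1) for w in wh],C[:2].round(4).tolist(),round(float(np.linalg.norm(L))*1000,1),round(float(th),1)))
    return out
E
python3 - <<'E'
from seg import *
im=cv2.imread("pics/w3.png"); P=campose("wrist",telemetry.get_obs())
for s in strips(im,P,(180,65,345,195)): print(s)
E
```

```text
(218.6, 139.5, [33.6, 4.9], [0.5544, 0.2539], 34.7, 10.3)
(240.5, 120.0, [4.0, 23.0], [0.5766, 0.2328], 23.7, 95.8)
(276.5, 103.3, [6.0, 23.5], [0.5966, 0.1979], 23.8, 100.8)
(327.0, 120.9, [6.2, 46.2], [0.5847, 0.1439], 46.3, 6.8)
```

```bash
cat > seg.py <<'E'
from h import *
def strip(im,P,u,v,z=.1045,hw=20,hh=7):
    "top face of a plate near pixel (u,v): centre (world), length mm, direction deg"
    u,v=int(u),int(v); g=im.mean(2); m=np.zeros(g.shape,np.uint8)
    s=(slice(v-hh,v+hh),slice(u-hw,u+hw)); m[s]=((g[s]>84)&(g[s]<124))
    n,l,st,_=cv2.connectedComponentsWithStats(m,connectivity=4); i=1+np.argmax(st[1:,4])
    ys,xs=np.nonzero(l==i); (cx,cy),wh,a=cv2.minAreaRect(np.c_[xs,ys].astype(np.float32))
    b=cv2.boxPoints(((cx,cy),wh,a)); X=ray(P,b,z); e=[X[1]-X[0],X[2]-X[1]]; L=max(e,key=np.linalg.norm)
    th=np.degrees(np.arctan2(L[1],L[0]))%180
    return ray(P,[xs.mean(),ys.mean()],z)[0],np.linalg.norm(L)*1000,th,(xs.mean().round(1),ys.mean().round(1),[round(w,1) for w in wh])
def pair(im,P,a,b,z=.1045):
    A,B=strip(im,P,*a,z=z),strip(im,P,*b,z=z); d=A[0]-B[0]
    print("mid",((A[0]+B[0])/2)[:2].round(4),"dist",(np.linalg.norm(d)*1000).round(1),"axis",np.degrees(np.arctan2(d[1],d[0])).round(1),
      "plate dirs-90",(A[2]-90).round(1),(B[2]-90).round(1),"len",A[1].round(1),B[1].round(1),A[3],B[3])
E
python3 - <<'E'
from seg import *
im=cv2.imread("pics/w3.png"); P=campose("wrist",telemetry.get_obs())
f=lambda x,y:(130+x/3,20+y/2.7)
for a,b in [((202,271),(226,427)),((333,269),(330,424)),((442,225),(450,381)),((570,200),(575,355))]: pair(im,P,f(*a),f(*b))
E
```

```text
mid [0.541  0.2777] dist 60.6 axis 7.9 plate dirs-90 5.8 5.8 len 28.7 30.3 (np.float64(192.7), np.float64(120.5), [28.0, 13.0]) (np.float64(198.0), np.float64(177.8), [28.0, 13.0])
mid [0.5463 0.2308] dist 59.6 axis 3.0 plate dirs-90 5.8 5.8 len 25.7 23.9 (np.float64(240.9), np.float64(120.5), [8.0, 25.0]) (np.float64(239.0), np.float64(176.9), [4.0, 22.0])
mid [0.5677 0.192 ] dist 59.3 axis 11.5 plate dirs-90 10.8 10.6 len 24.7 24.9 (np.float64(276.5), np.float64(103.2), [6.4, 24.4]) (np.float64(280.9), np.float64(160.8), [4.3, 23.3])
mid [0.5809 0.1489] dist 59.7 axis 9.4 plate dirs-90 5.9 11.3 len 24.0 23.7 (np.float64(321.7), np.float64(93.8), [13.0, 24.0]) (np.float64(321.6), np.float64(153.0), [7.6, 22.5])
```

arm_command --series "0 0 0 -0.117 0; 0 0 0 -0.117 0; 0 0 0 -0.117 0; 0 0 0 -0.117 0; 0 0 0 -0.117 0; 0 0 0 -0.117 0; 0 0 0 -0.117 0; 0 0 0 -0.117 0; 0 0 0 -0.117 0; 0 0 0 -0.117 0; 0 0 0 -0.117 0; 0 0 0 -0.117 0; 0 0 0 -0.117 0; 0 0 0 -0.117 0; -24 18.6 0 0 0; -24 18.6 0 0 0; -24 18.6 0 0 0; 0 0 0 0 0; 0 0 0 0 0"

```text
time_s: 9.8
tool_pos: [0.5828, 0.1456, 0.2487]
tool_rot: [-179.8, 0.0, 99.4]
force: [-0.4, 0.6, 0.6]
grip_width: 0.087
grasp_force: 0.0
```

```bash
cat > look.py <<'E'
from h import *
import sys
def look(f):
    "all plate top faces in the wrist view, as spacer candidates (pairs 60 mm apart)"
    im,P,o=shot("wrist",f); g=im.mean(2); sat=im.max(2).astype(int)-im.min(2)
    m=((g>86)&(g<122)&(sat<25)).astype(np.uint8); m[225:]=0
    # the drawer floor/walls are bright: keep only what lies over them
    n,l,st,cen=cv2.connectedComponentsWithStats(m,connectivity=4); S=[]
    for i in range(1,n):
        if not 60<st[i,4]<330: continue
        ys,xs=np.nonzero(l==i); X=ray(P,np.c_[xs,ys],.1045)[:,:2]
        w,V=np.linalg.eigh(np.cov(X.T)); L,W=np.sqrt(12*w[::-1])*1000
        if 20<L<34 and W<11: th=np.degrees(np.arctan2(V[1,1],V[0,1]))%180; S.append((X.mean(0),L,W,th,cen[i]))
    print("tool",o["tool_pos"].round(4),o["tool_rot"].round(1),"q7",o["qpos"][6].round(0))
    for s in S: print(" strip",s[0].round(4),"L %.0f W %.0f dir-90 %.1f"%(s[1],s[2],s[3]-90),s[4].round(0))
    for i,a in enumerate(S):
        for b in S[:i]:
            d=(a[0]-b[0])*1000; D=np.linalg.norm(d); ang=(np.degrees(np.arctan2(d[1],d[0]))+90)%180-90
            if 54<D<66 and abs((a[3]-90-ang+90)%180-90)<15: 
                mid=np.r_[(a[0]+b[0])/2,o["tool_pos"][2]]
                print("SPACER",mid[:2].round(4),"D %.1f axis %.1f"%(D,ang),"shift",to_tool(o,mid)[:2],"turn %.3f"%np.radians(o["tool_rot"][2]-90-ang))
    return im
if __name__=="__main__": look(sys.argv[1])
E
python3 look.py w4.png
```

```text
tool [0.5828 0.1456 0.2487] [-179.8    0.    99.4] q7 -16.0
 strip [0.5156 0.2306] L 24 W 5 dir-90 5.1 [205.  90.]
 strip [0.5749 0.234 ] L 25 W 6 dir-90 2.6 [264.  97.]
 strip [0.5965 0.1987] L 24 W 6 dir-90 10.6 [278. 136.]
 strip [0.538  0.1872] L 26 W 5 dir-90 11.3 [221. 137.]
SPACER [0.5453 0.2323] D 59.4 axis 3.2 shift [ 91.7 -22.9] turn 0.108
SPACER [0.5673 0.193 ] D 59.7 axis 11.2 shift [49.3 -7.6] turn -0.031
```

View pics/w4.png

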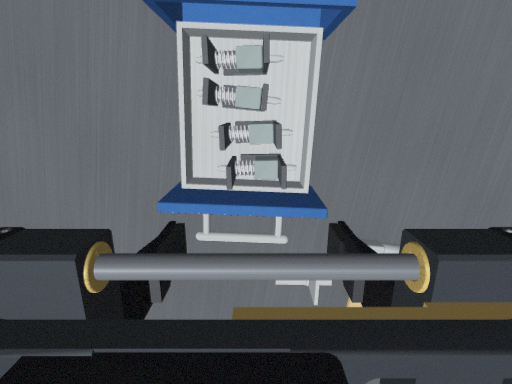

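The wrist view shows the four spacers standing in the drawer at about (236,57), (235,96), (250,134) and (257,170); both views agree within 1 mm. I'll take the third one (C), which is cleanly measured.

arm_command --series "24.6 -3.8 0 -0.031 0; 24.6 -3.8 0 0 0; 0 0 36 0 0; 0 0 36 0 0; 0 0 36 0 0; 0 0 36 0 0; 0 0 20 0 0; 0 0 12 0 0; 0 0 6 0 0; 0 0 0 0 0; 0 0 0 0 0; 0 0 0 0 255; 0 0 0 0 255; 0 0 0 0 255; 0 0 0 0 255; 0 0 0 0 255; 0 0 0 0 255; 0 0 0 0 255" --squeeze 30

```text
time_s: 11.35
tool_pos: [0.5665, 0.1974, 0.0695]
tool_rot: [179.8, -0.0, 101.6]
force: [3.3, 0.7, 3.5]
grip_width: 0.0482
grasp_force: 14.0
```

arm_command --series "0 0 0 0 255; 0 0 0 0 255; 0 0 0 0 255; 0 0 0 0 255; 0 0 -10 0 255; 0 0 -20 0 255; 0 0 -30 0 255; 0 0 -40 0 255; 0 0 -30 0 255; 0 0 0 0 255; 0 0 0 0 255"

```text
time_s: 12.27
tool_pos: [0.5643, 0.1972, 0.1993]
tool_rot: [-180.0, 0.0, 101.6]
force: [-0.6, -0.8, -4.0]
grip_width: 0.0412
grasp_force: 30.0
```

```bash
python3 look.py w5.png
```

```text
tool [0.5643 0.1972 0.1993] [-180.     0.   101.6] q7 -20.0
 strip [0.5105 0.2686] L 25 W 5 dir-90 11.6 [212. 104.]
 strip [0.5693 0.2792] L 25 W 6 dir-90 10.2 [282. 106.]
 strip [0.5156 0.2307] L 25 W 5 dir-90 4.3 [211. 149.]
 strip [0.5751 0.2349] L 25 W 6 dir-90 3.8 [277. 158.]
SPACER [0.5399 0.2739] D 59.7 axis 10.2 shift [80.1 -8.5] turn 0.025
SPACER [0.5454 0.2328] D 59.7 axis 4.0 shift [ 38.7 -11.4] turn 0.132
```

View pics/w5.png

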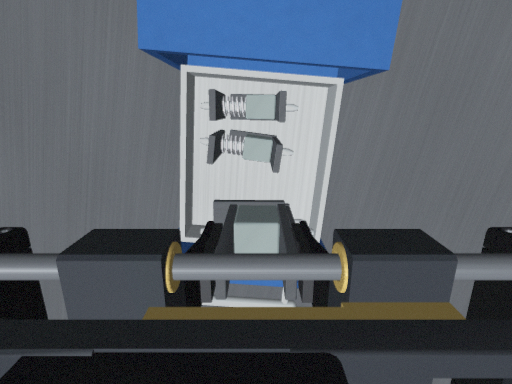

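The spacer is held and fully squeezed (41 mm, about 4 N of weight); two more are visible at (247,105) and (245,148). The foot's front edge at row 201 indicates that the spacer sits about 5 mm towards tool −x. I'll carry it to the jig and look there.

arm_command --series "-34.4 -18.4 -4 0 255; -34.4 -18.4 -4 0 255; -34.4 -18.4 -4 0 255; -34.4 -18.4 -4 0 255; -34.4 -18.4 -4 0 255; -34.4 -18.4 -4 0 255; -34.4 -18.4 -4 0 255; -34.4 -18.4 -4 0 255; -34.4 -18.4 -4 0 255; -34.4 -18.4 -4 0 255; -34.4 -18.4 -4 0 255; -34.4 -18.4 -4 0 255; -34.4 -18.4 -4 0 255; 0 0 0 0.115 255; 0 0 0 0.115 255; 0 0 0 0.115 255; 0 0 0 0.115 255; 0 0 0 0.115 255; 0 0 0 0.115 255; 0 0 0 0.115 255"

```text
time_s: 13.98
tool_pos: [0.4184, -0.2879, 0.2473]
tool_rot: [-179.6, -0.0, 55.1]
force: [-0.3, -0.1, -2.8]
grip_width: 0.0414
grasp_force: 30.0
```

arm_command --series "0 0 0 0.115 255; 0 0 0 0.115 255; 0 0 0 0.115 255; 0 0 0 0.115 255; 0 0 0 0.115 255; 0 0 0 0.115 255; 0 0 0 0 255; 0 0 0 0 255; 0 0 0 0 255"

```text
time_s: 14.73
tool_pos: [0.4195, -0.2885, 0.249]
tool_rot: [-179.8, 0.1, 16.1]
force: [0.0, -0.4, -3.0]
grip_width: 0.0415
grasp_force: 30.0
```

```bash
python3 - <<'E'
from h import *
im,P,o=shot("wrist","w6.png"); print(o["tool_pos"],o["tool_rot"],o["qpos"].round(0))
E
```

```text
[ 0.41948386 -0.28850234  0.2490066 ] [-1.79848782e+02  1.09410099e-01  1.60787952e+01] [ 54.   2. -22. 100.   1.  79. -43.]
```

View pics/w6.png

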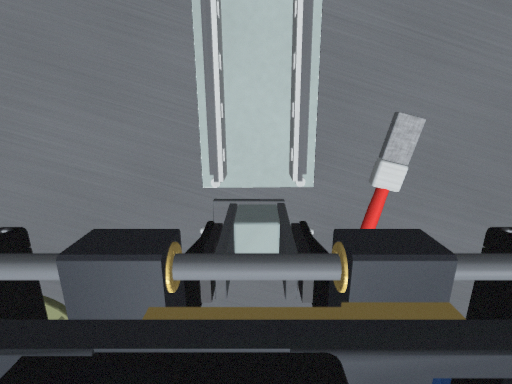

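The wrist view shows the jig straight ahead. The near plate edge is at row 188 (columns 203–314), the rails are at columns 220 and 297, and the brush is well to the right. I'll measure the plate edges.

```bash
python3 - <<'E'
from h import *
im=cv2.imread("pics/w6.png"); o=telemetry.get_obs(); P=campose("wrist",o)
b=im.astype(int); m=((b.mean(2)>120)&(b[...,1]-b[...,2]>5)); 
L,R=[],[]
for v in range(10,180,5):
    u=np.nonzero(m[v,180:340])[0]+180; L.append((u.min()-.5,v)); R.append((u.max()+.5,v))
XL,XR=ray(P,L,.01)[:,:2],ray(P,R,.01)[:,:2]
dirs=[]
for X in(XL,XR):
    vx,vy,x0,y0=cv2.fitLine(X.astype(np.float32),cv2.DIST_HUBER,0,.001,.001).ravel(); s=np.sign(vx); dirs.append(np.degrees(np.arctan2(s*vy,s*vx)))
print("dirs",dirs,"width",np.linalg.norm(XL-XR,axis=1)[::8])
bot=[(u,np.nonzero(m[:200,u])[0].max()+.5) for u in range(230,290,5)]
XB=ray(P,bot,.01)[:,:2]; print([x[1] for x in bot])
th=np.radians(np.mean(dirs)); ex=np.array([np.cos(th),np.sin(th)]); ey=np.array([-ex[1],ex[0]])
s=np.median(XB@ex)+.135; t=((XL@ey).mean()+(XR@ey).mean())/2
print("jig centre",s*ex+t*ey,"yaw",np.degrees(th))
# rail top light lines z=.056
E
```

```text
dirs [np.float32(16.608706), np.float32(16.581732)] width [0.16073018 0.1599734  0.16179285 0.15965581 0.16018554]
[np.float64(187.5), np.float64(187.5), np.float64(187.5), np.float64(191.5), np.float64(187.5), np.float64(195.5), np.float64(187.5), np.float64(187.5), np.float64(187.5), np.float64(187.5), np.float64(195.5), np.float64(187.5)]
jig centre [ 0.51767016 -0.2594448 ] yaw 16.595217
```

arm_command --series "0 0.5 0 -0.007 255; 38.2 0 0 0 255; 38.2 0 0 0 255; 38.2 0 0 0 255; 38.2 0 0 0 255; 38.2 0 0 0 255; 0 0 30 0 255; 0 0 30 0 255; 0 0 30 0 255; 0 0 20 0 255; 0 0 0 0 255; 0 0 0 0 255; 0 0 0 0 255"

```text
time_s: 15.87
tool_pos: [0.6048, -0.2363, 0.1423]
tool_rot: [179.9, -0.1, 16.3]
force: [0.6, 0.2, -1.3]
grip_width: 0.0411
grasp_force: 30.0
```

```bash
cat >> h.py <<'E'
def injig():
    o=telemetry.get_obs(); th=np.radians(16.5); d=o["tool_pos"]-np.array([.5175,-.260,0])
    print("jig x %.1f y %.1f z %.1f mm"%(1e3*(d[0]*np.cos(th)+d[1]*np.sin(th)),1e3*(-d[0]*np.sin(th)+d[1]*np.cos(th)),1e3*d[2]),"rot",o["tool_rot"].round(1),"F",o["force"].round(1),"w",round(float(o["grip_width"]),4))
E
python3 -c "
from h import *
injig()"
```

```text
jig x 90.5 y -2.1 z 142.3 mm rot [ 1.799e+02 -1.000e-01  1.630e+01] F [ 0.6  0.2 -1.3] w 0.0411
```

arm_command --series "-1.5 -2 0 0 255; 0 0 20 0 255; 0 0 20 0 255; 0 0 15 0 255; 0 0 10 0 255; 0 0 5 0 255; 0 0 4 0 255; 0 0 3 0 255; 0 0 0 0 255; 0 0 0 0 255; 0 0 0 0 255"

```text
time_s: 16.78
tool_pos: [0.6023, -0.2345, 0.0644]
tool_rot: [179.9, -0.1, 16.3]
force: [1.0, 0.8, -2.0]
grip_width: 0.0413
grasp_force: 30.0
```

```bash
python3 -c "
from h import *
injig()"
```

```text
jig x 88.6 y 0.3 z 64.4 mm rot [ 1.799e+02 -1.000e-01  1.630e+01] F [ 1.   0.8 -2. ] w 0.0413
```

arm_command --series "0 0 1 0 255; 0 0 0.5 0 255; 0 0 0 0 120; 0 0 0 0 108; 0 0 0 0 100; 0 0 0 0 91; 0 0 0 0 82; 0 0 0 0 73; 0 0 0 0 64; 0 0 0 0 56; 0 0 0 0 40; 0 0 0 0 0; 0 0 0 0 0; 0 0 0 0 0; 0 0 0 0 0"

```text
time_s: 18.03
tool_pos: [0.6014, -0.2346, 0.0617]
tool_rot: [-180.0, 0.0, 16.3]
force: [-0.5, 0.2, -0.5]
grip_width: 0.0856
grasp_force: 0.0
```

arm_command --series "0 0 -10 0 0; 0 0 -25 0 0; 0 0 -35 0 0; 0 0 -35 0 0; 0 0 -35 0 0; -20 0 -35 0 0; -35 0 0 0 0; -35 0 0 0 0; 0 0 0 0 0; 0 0 0 0 0; 0 0 0 0 0"

```text
time_s: 18.95
tool_pos: [0.5159, -0.2594, 0.2379]
tool_rot: [179.9, -0.1, 16.3]
force: [-0.3, -0.2, -0.0]
grip_width: 0.0874
grasp_force: 0.0
```

```bash
python3 - <<'E'
from h import *
im,P,o=shot("wrist","w7.png"); print(o["tool_pos"],o["tool_rot"]); injig()
cv2.imwrite("pics/w7c.png",cv2.resize(im[0:240,150:370],None,fx=2.5,fy=2.5,interpolation=2))
E
```

```text
[ 0.51585663 -0.25943994  0.23788472] [ 1.79949172e+02 -6.60966048e-02  1.63168388e+01]
jig x -0.8 y 1.4 z 237.6 mm rot [ 1.80e+02 -1.00e-01  1.64e+01] F [-0.1  0.4  0.1] w 0.0873
```

View pics/w7c.png

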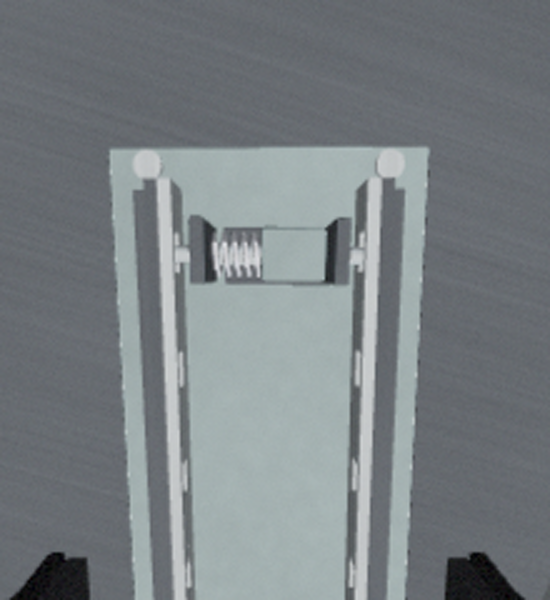

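The spacer stands across the gap with both pins inside the facing recesses: plates at (200,250) and (344,250) in the crop, about 60 mm apart. Now back to the drawer for the next one.

arm_command --series "14.3 -33 -1 0 0; 14.3 -33 -1 0 0; 14.3 -33 -1 0 0; 14.3 -33 -1 0 0; 14.3 -33 -1 0 0; 14.3 -33 -1 0 0; 14.3 -33 -1 0 0; 14.3 -33 -1 0 0; 14.3 -33 -1 0 0; 14.3 -33 -1 0 0; 14.3 -33 -1 0 0; 14.3 -33 -1 0 0; 0 0 0 -0.112 0; 0 0 0 -0.112 0; 0 0 0 -0.112 0; 0 0 0 -0.112 0; 0 0 0 -0.112 0; 0 0 0 -0.112 0; 0 0 0 -0.112 0; 0 0 0 -0.112 0"

```text
time_s: 20.67
tool_pos: [0.569, 0.1704, 0.249]
tool_rot: [-179.9, -0.1, 68.1]
force: [-0.3, -0.3, 0.2]
grip_width: 0.0873
grasp_force: 0.0
```

arm_command --series "0 0 0 -0.112 0; 0 0 0 -0.112 0; 0 0 0 -0.112 0; 0 0 0 -0.112 0; 0 0 0 -0.112 0; 0 0 0 0 0; 0 0 0 0 0; 0 0 0 0 0; 0 0 0 0 0"

```text
time_s: 21.42
tool_pos: [0.5689, 0.1691, 0.249]
tool_rot: [-180.0, -0.0, 99.7]
force: [-0.8, -0.7, 1.0]
grip_width: 0.087
grasp_force: 0.0
```

```bash
python3 look.py w8.png
```

```text
tool [0.5689 0.1691 0.249 ] [-180.    -0.    99.7] q7 -21.0
 strip [0.522  0.2712] L 26 W 5 dir-90 20.9 [228.  76.]
 strip [0.5155 0.2308] L 25 W 5 dir-90 4.4 [216. 116.]
 strip [0.575  0.2354] L 25 W 5 dir-90 3.0 [273. 122.]
SPACER [0.5453 0.2331] D 59.7 axis 4.4 shift [ 67.1 -12.5] turn 0.092
```

arm_command --series "0 0 0 0.092 0; 21.9 -6.2 0 0 0; 21.9 -6.2 0 0 0; 21.9 -6.2 0 0 0; 0 0 30 0 0; 0 0 30 0 0; 0 0 30 0 0; 0 0 0 0 0; 0 0 0 0 0; 0 0 0 0 0; 0 0 0 0 0"

```text
time_s: 22.38
tool_pos: [0.5465, 0.2335, 0.1614]
tool_rot: [179.8, -0.1, 94.4]
force: [-0.1, -0.6, -0.3]
grip_width: 0.0872
grasp_force: 0.0
```

```bash
cat >> h.py <<'E'
def err(x,y,z):
    o=telemetry.get_obs(); print("shift",to_tool(o,[x,y,z]),"yaw",o["tool_rot"][2].round(1))
E
python3 -c "
from h import *
err(.5453,.2331,.0685)
import cv2
im=cv2.imread('pics/w8.png');cv2.imwrite('pics/w8c.png',cv2.resize(im[0:240,150:370],None,fx=2.5,fy=2.5,interpolation=2))"
```

```text
shift [-0.4 -1.5 92.9] yaw 94.4
```

View pics/w8c.png

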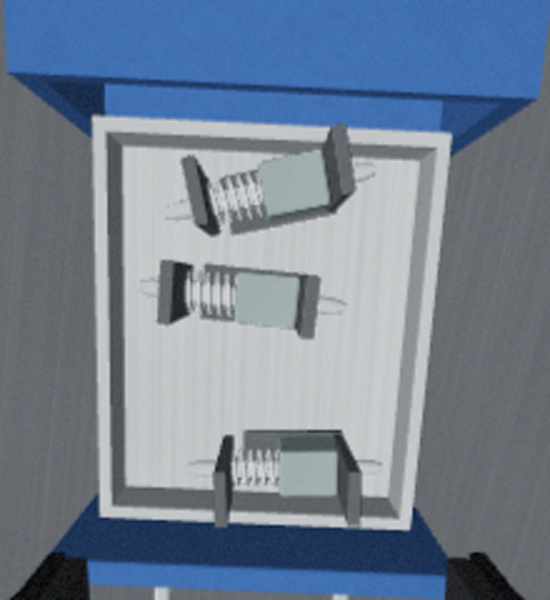

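The view shows the farthest spacer (at about (265,180) in the crop) has been knocked and rotated. The middle one (240,295) and the front one (290,470) are as before. The middle one is well clear, so I'll descend on it.

arm_command --series "-0.4 -1.5 30 0 0; 0 0 30 0 0; 0 0 20 0 0; 0 0 9 0 0; 0 0 4 0 0; 0 0 0 0 0; 0 0 0 0 255; 0 0 0 0 255; 0 0 0 0 255; 0 0 0 0 255; 0 0 0 0 255; 0 0 0 0 255; 0 0 0 0 255; 0 0 0 0 255; 0 0 0 0 255; 0 0 0 0 255; 0 0 0 0 255; 0 0 0 0 255"

```text
time_s: 23.88
tool_pos: [0.5457, 0.2325, 0.0674]
tool_rot: [179.8, -0.0, 94.4]
force: [4.7, 0.2, 6.0]
grip_width: 0.0413
grasp_force: 30.0
```

arm_command --series "0 0 -10 0 255; 0 0 -20 0 255; 0 0 -30 0 255; 0 0 -40 0 255; 0 0 -40 0 255; 0 0 -20 0 255; 0 0 0 0 255; 0 0 0 0 255; 0 0 0 0 255"

```text
time_s: 24.63
tool_pos: [0.5418, 0.2312, 0.2234]
tool_rot: [-179.7, 0.1, 94.5]
force: [1.1, -0.0, -4.3]
grip_width: 0.0416
grasp_force: 30.0
```

```bash
python3 - <<'E'
from h import *
# moves to a pose above the jig at bay +28 with yaw 16.5
o=telemetry.get_obs(); th=np.radians(16.5); ex=np.array([np.cos(th),np.sin(th)]); J=np.array([.5175,-.26])
for k in(28,-28,-84):
    print(k,to_tool(o,[*(J+ex*(k+2)*.001),.235]),o["tool_rot"],"turn",np.radians(o["tool_rot"][2]-16.5))
im,P,o=shot("wrist","w9.png")
g=im[150:225,200:310].mean(2).astype(int); print(g[::5,50], [int(np.argmax(abs(np.diff(g[20:70,c].astype(int)))))+170 for c in range(15,90,8)])
E
```

```text
28 [-481.6  -33.4  -10.6] [-1.79704561e+02  1.03577205e-01  9.44876342e+01] turn 1.3611409917664845
-28 [-493.2  -88.1  -10.3] [-1.79704561e+02  1.03577205e-01  9.44876342e+01] turn 1.3611409917664845
-84 [-504.9 -142.9   -9.9] [-1.79704561e+02  1.03577205e-01  9.44876342e+01] turn 1.3611409917664845
[205 206 207 209 206 205 206 205 203  57  83  84  82  92 175] [193, 194, 194, 194, 194, 194, 194, 194, 194, 205]
```

arm_command --series "-40.2 -3 -1 0 255; -40.2 -3 -1 0 255; -40.2 -3 -1 0 255; -40.2 -3 -1 0 255; -40.2 -3 -1 0 255; -40.2 -3 -1 0 255; -40.2 -3 -1 0 255; -40.2 -3 -1 0 255; -40.2 -3 -1 0 255; -40.2 -3 -1 0 255; -40.2 -3 -1 0 255; -40.2 -3 0 0 255; 0 0 0 0.1134 255; 0 0 0 0.1134 255; 0 0 0 0.1134 255; 0 0 0 0.1134 255; 0 0 0 0.1134 255; 0 0 0 0.1134 255; 0 0 0 0.1134 255; 0 0 0 0.1134 255"

```text
time_s: 26.35
tool_pos: [0.5439, -0.251, 0.234]
tool_rot: [-179.7, 0.1, 42.2]
force: [-1.1, 0.7, -3.1]
grip_width: 0.0414
grasp_force: 30.0
```

arm_command --series "0 0 0 0.1134 255; 0 0 0 0.1134 255; 0 0 0 0.1134 255; 0 0 0 0.1134 255; 0 0 20 0 255; 0 0 30 0 255; 0 0 25 0 255; 0 0 10 0 255; 0 0 0 0 255; 0 0 0 0 255; 0 0 0 0 255; 0 0 0 0 255"

```text
time_s: 27.35
tool_pos: [0.5466, -0.2519, 0.1538]
tool_rot: [179.9, -0.1, 16.5]
force: [-0.5, -0.6, -3.4]
grip_width: 0.0418
grasp_force: 30.0
```

```bash
python3 -c "
from h import *
injig()"
```

```text
jig x 30.2 y -0.5 z 153.8 mm rot [ 1.799e+02 -1.000e-01  1.650e+01] F [-0.5 -0.6 -3.4] w 0.0418
```

arm_command --series "-2 -0.5 20 0 255; 0 0 20 0 255; 0 0 20 0 255; 0 0 15 0 255; 0 0 8 0 255; 0 0 5 0 255; 0 0 3 0 255; 0 0 0 0 255; 0 0 0 0 255; 0 0 0 0 255"

```text
time_s: 28.18
tool_pos: [0.5441, -0.2521, 0.0622]
tool_rot: [179.9, -0.1, 16.5]
force: [-0.7, 0.3, -4.0]
grip_width: 0.0412
grasp_force: 30.0
```

```bash
python3 -c "
from h import *
injig()"
```

```text
jig x 27.8 y 0.1 z 62.2 mm rot [ 1.799e+02 -1.000e-01  1.650e+01] F [-0.7  0.3 -4. ] w 0.0412
```

arm_command --series "0 0 1 0 255; 0 0 0.5 0 255; 0 0 0 0 120; 0 0 0 0 108; 0 0 0 0 100; 0 0 0 0 91; 0 0 0 0 82; 0 0 0 0 73; 0 0 0 0 64; 0 0 0 0 56; 0 0 0 0 40; 0 0 0 0 0; 0 0 0 0 0; 0 0 0 0 0; 0 0 0 0 0; 0 0 0 0 0; 0 0 -10 0 0; 0 0 -25 0 0; 0 0 -35 0 0; 0 0 -35 0 0"

```text
time_s: 29.85
tool_pos: [0.5427, -0.2512, 0.1657]
tool_rot: [-179.9, 0.1, 16.5]
force: [1.0, -0.5, 0.6]
grip_width: 0.0871
grasp_force: 0.0
```

arm_command --series "0 0 -35 0 0; 0 0 -35 0 0; 12 -33 0 0 0; 12 -33 0 0 0; 12 -33 0 0 0; 12 -33 0 0 0; 12 -33 0 0 0; 12 -33 0 0 0; 12 -33 0 0 0; 12 -33 0 0 0; 12 -33 0 0 0; 12 -33 0 0 0; 12 -33 0 0 0; 12 -33 0 0 0; 0 0 0 -0.112 0; 0 0 0 -0.112 0; 0 0 0 -0.112 0; 0 0 0 -0.112 0; 0 0 0 -0.112 0; 0 0 0 -0.112 0"

```text
time_s: 31.52
tool_pos: [0.5689, 0.169, 0.2353]
tool_rot: [180.0, -0.0, 55.3]
force: [0.4, 0.1, 0.1]
grip_width: 0.0866
grasp_force: 0.0
```

arm_command --series "0 0 0 -0.112 0; 0 0 0 -0.112 0; 0 0 0 -0.112 0; 0 0 0 -0.112 0; 0 0 0 -0.112 0; 0 0 0 -0.112 0; 0 0 0 -0.112 0; 0 0 0 0 0; 0 0 0 0 0; 0 0 0 0 0; 0 0 0 0 0"

```text
time_s: 32.43
tool_pos: [0.569, 0.1689, 0.2348]
tool_rot: [180.0, 0.0, 99.8]
force: [-0.4, 0.0, -0.3]
grip_width: 0.0874
grasp_force: 0.0
```

```bash
python3 look.py w10.png; python3 - <<'E'
import cv2
im=cv2.imread("pics/w10.png"); cv2.imwrite("pics/w10c.png",cv2.resize(im[0:230,150:370],None,fx=2.6,fy=2.6,interpolation=2))
E
```

```text
tool [0.569  0.1689 0.2348] [180.    0.   99.8] q7 -23.0
 strip [0.5219 0.2714] L 26 W 5 dir-90 20.5 [226.  74.]
```

View pics/w10c.png

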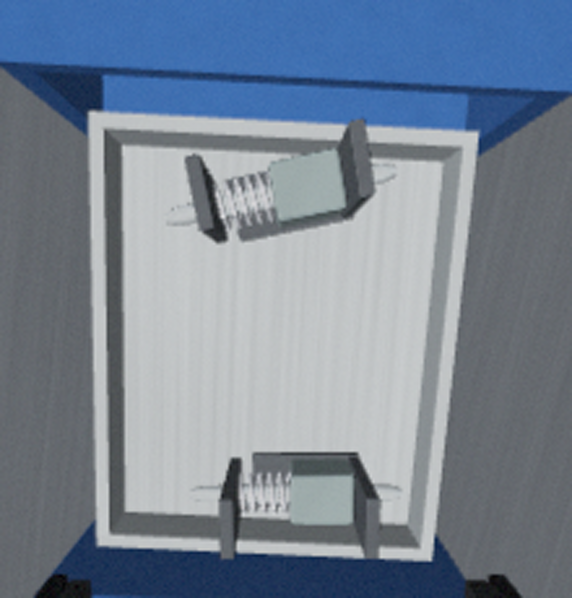

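The crop shows the knocked spacer A with plate tops at about (203,198) and (360,160), and the front spacer D with plate tops at (228,530) and (372,530). I'll cast those.

```bash
python3 - <<'E'
from h import *
o=telemetry.get_obs(); P=campose("wrist",o); im=cv2.imread("pics/w10.png"); g=im.mean(2).astype(int)
f=lambda x,y:(150+x/2.6,y/2.6)
for n,a,b in(("A",(226*2.6-390,74*2.6),(360,160)),("D",(228,530),(372,530))):
    X=ray(P,[f(*a),f(*b)],.1045); d=X[1]-X[0]; ang=np.degrees(np.arctan2(d[1],d[0])); m=X.mean(0)
    print(n,X[:,:2].round(4).tolist(),"D",np.linalg.norm(d)*1e3,"axis",ang,"mid",m[:2].round(4),"shift",to_tool(o,[m[0],m[1],.2348]),"turn",np.radians(o["tool_rot"][2]-90-ang))
u,v=f(360,160); print(g[int(v)-18:int(v)+20:3,int(u)-10:int(u)+9])
E
```

```text
A [[0.5217, 0.271], [0.5776, 0.2917]] D 59.61968312405428 axis 20.320801046250807 mid [0.5496 0.2814] shift [114.1   0.2  -0.2] turn -0.18288387511191853
D [[0.5524, 0.1455], [0.6105, 0.1557]] D 59.04700181049602 axis 9.869353494169195 mid [0.5814 0.1506] shift [-20.2   9.2  -0.1] turn -0.0004717037285928505
[[119 117 117 120 115 118 116 119 116 117 119 117 119 117 116 117 115 118
  120]
 [117 119 117 119 120 119 116  98 108 109 100  99  89 117 116 117 118 117
  118]
 [193 194 193 194 181  99  88 103 103 104 105 104 131 194 192 194 193 192
  194]
 [193 193 192 179  78  70  76 111 102 105 104 103 111 160 194 193 193 193
  193]
 [110 109  93  75  71  73  78  93 102 101 100 105 104  90 109 108 111 109
  110]
 [167 140  76  75  76  73  70  74 103 103 102 104 106  93  87 111 111 111
  110]
 [167 161 124  74  74  73  74  77  98 101 104 103 101 110 146 193 193 185
  185]
 [167 166 140  78  75  77  72  72  72 102 102 100 100 100 112 171 182 187
  188]
 [169 168 160 121  71  71  72  73  74  98  99  99 104 104 111 147 194 195
  197]
 [168 169 166 136  69  71  76  72  71  74 103 103 103 105 102 108 162 160
  165]
 [167 168 168 159 119  70  68  73  66  76 106 106 108 106 103 110 153 198
  194]
 [167 169 167 166 134  70  74  72  74  70  64  40  55  94 159 195 196 198
  194]
 [167 164 159 155 141  79  72  65  52  57  96 159 196 192 192 196 198 197
  194]]
```

arm_command --series "-9 4.6 0 0 0; -9 4.6 0 0 0; 0 0 25 0 0; 0 0 30 0 0; 0 0 20 0 0; 0 0 0 0 0; 0 0 0 0 0; 0 0 0 0 0; 0 0 0 0 0"

```text
time_s: 33.23
tool_pos: [0.5824, 0.1531, 0.1614]
tool_rot: [179.8, -0.0, 99.9]
force: [0.1, 0.3, 0.7]
grip_width: 0.0868
grasp_force: 0.0
```

```bash
python3 -c "
from h import *
err(.581,.1526,.067)"
```

```text
shift [-0.2 -1.7 94.4] yaw 99.9
```

arm_command --series "0 -1.5 30 0 0; 0 0 30 0 0; 0 0 20 0 0; 0 0 10 0 0; 0 0 4 0 0; 0 0 0 0 0; 0 0 0 0 255; 0 0 0 0 255; 0 0 0 0 255; 0 0 0 0 255; 0 0 0 0 255; 0 0 0 0 255; 0 0 0 0 255; 0 0 0 0 255; 0 0 0 0 255; 0 0 0 0 255; 0 0 0 0 255; 0 0 0 0 255"

```text
time_s: 34.73
tool_pos: [0.5813, 0.1529, 0.0667]
tool_rot: [179.8, -0.0, 99.9]
force: [4.7, 1.1, 5.8]
grip_width: 0.0416
grasp_force: 30.0
```

arm_command --series "0 0 -10 0 255; 0 0 -20 0 255; 0 0 -30 0 255; 0 0 -40 0 255; 0 0 -40 0 255; 0 0 -20 0 255; 0 0 0 0 255; 0 0 0 0 255; 0 0 0 0 255"

```text
time_s: 35.48
tool_pos: [0.5779, 0.1516, 0.2232]
tool_rot: [-179.7, 0.1, 99.9]
force: [0.2, -0.8, -4.0]
grip_width: 0.0415
grasp_force: 30.0
```

```bash
cat > togo.py <<'E'
from h import *
import sys
k=float(sys.argv[1]); o=telemetry.get_obs(); th=np.radians(16.5); ex=np.array([np.cos(th),np.sin(th)]); J=np.array([.5175,-.26])
im,P,o=shot("wrist",sys.argv[2]); g=im.mean(2).astype(int)
rows=[int(np.argmax(abs(np.diff(g[170:222,c]))))+170 for c in range(215,285,6)]; s=-(np.median(rows)-194)*.78
print("foot rows",rows,"s %.1f"%s,"shift",to_tool(o,[*(J+ex*(k-s)*.001),.235]),"turn",np.radians(o["tool_rot"][2]-16.5))
E
python3 togo.py -28 w11.png
```

```text
foot rows [186, 196, 196, 187, 187, 187, 188, 188, 188, 189, 189, 189] s 4.7 shift [-398.8 -163.   -10.6] turn 1.4561248287666262
```

arm_command --series "-36.2 -14.2 -1 0 255; -36.2 -14.2 -1 0 255; -36.2 -14.2 -1 0 255; -36.2 -14.2 -1 0 255; -36.2 -14.2 -1 0 255; -36.2 -14.2 -1 0 255; -36.2 -14.2 -1 0 255; -36.2 -14.2 -1 0 255; -36.2 -14.2 -1 0 255; -36.2 -14.2 -1 0 255; -36.2 -14.2 -1 0 255; 0 0 0 0.112 255; 0 0 0 0.112 255; 0 0 0 0.112 255; 0 0 0 0.112 255; 0 0 0 0.112 255; 0 0 0 0.112 255; 0 0 0 0.112 255; 0 0 0 0.112 255; 0 0 0 0.112 255"

```text
time_s: 37.2
tool_pos: [0.4929, -0.266, 0.234]
tool_rot: [-179.7, 0.1, 41.9]
force: [-0.0, -0.4, -2.8]
grip_width: 0.0416
grasp_force: 30.0
```

arm_command --series "0 0 0 0.112 255; 0 0 0 0.112 255; 0 0 0 0.112 255; 0 0 0 0.112 255; 0 0 0 0 255; 0 0 0 0 255; 0 0 0 0 255; 0 0 0 0 255"

```text
time_s: 37.87
tool_pos: [0.494, -0.2665, 0.2359]
tool_rot: [-179.9, 0.0, 16.6]
force: [0.1, -0.0, -2.9]
grip_width: 0.0414
grasp_force: 30.0
```

```bash
python3 togo.py -28 w12.png; python3 -c "
from h import *
injig()
im=cv2.imread('pics/w12.png'); cv2.imwrite('pics/w12c.png',cv2.resize(im[0:240,150:370],None,fx=2.5,fy=2.5,interpolation=2))"
```

```text
foot rows [196, 196, 196, 196, 196, 196, 196, 196, 196, 196, 196, 196] s -1.6 shift [-2.1  0.5  0.9] turn 0.0019581582881541145
jig x -24.2 y 0.4 z 236.1 mm rot [-180.     0.    16.6] F [-0.7 -0.7 -2.5] w 0.0416
```

View pics/w12c.png

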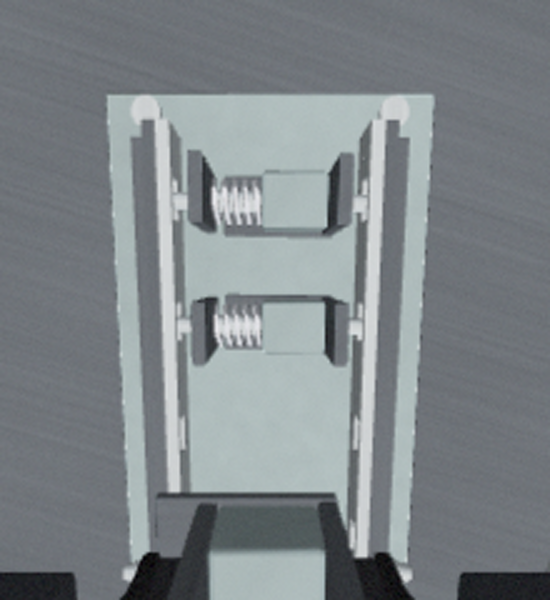

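The crop shows both fitted spacers with their pins in the recesses, at rows 203 and 327. The third is held with its foot edge at row 495, which confirms s≈−1.6 mm. Descending into bay −28.

arm_command --series "-2 0.5 20 0 255; 0 0 30 0 255; 0 0 30 0 255; 0 0 30 0 255; 0 0 25 0 255; 0 0 20 0 255; 0 0 10 0 255; 0 0 6 0 255; 0 0 3 0 255; 0 0 0 0 255; 0 0 0 0 255; 0 0 0 0 255"

```text
time_s: 38.92
tool_pos: [0.4936, -0.2682, 0.0639]
tool_rot: [179.9, -0.1, 16.5]
force: [0.2, -1.0, -3.0]
grip_width: 0.0413
grasp_force: 30.0
```

```bash
python3 -c "
from h import *
injig()"
```

```text
jig x -25.3 y -1.1 z 63.9 mm rot [ 1.799e+02 -1.000e-01  1.650e+01] F [ 0.2 -1.  -3. ] w 0.0413
```

arm_command --series "-0.8 -1 2 0 255; 0 0 1.5 0 255; 0 0 0 0 255; 0 0 0 0 120; 0 0 0 0 108; 0 0 0 0 100; 0 0 0 0 91; 0 0 0 0 82; 0 0 0 0 73; 0 0 0 0 64; 0 0 0 0 56; 0 0 0 0 40; 0 0 0 0 0; 0 0 0 0 0; 0 0 0 0 0; 0 0 0 0 0; 0 0 0 0 0; 0 0 -10 0 0; 0 0 -25 0 0; 0 0 -35 0 0"

```text
time_s: 40.58
tool_pos: [0.4896, -0.2659, 0.1279]
tool_rot: [-179.7, 0.2, 16.5]
force: [-0.0, 0.4, -0.3]
grip_width: 0.087
grasp_force: 0.0
```

```bash
python3 - <<'E'
from h import *
o=telemetry.get_obs(); print(to_tool(o,[.5496,.2414,.24]),o["tool_rot"],"turn",np.radians(o["tool_rot"][2]-110.3))
E
```

```text
[ 201.5 -469.8 -110.6] [-179.73598592    0.18749653   16.52577095] turn -1.6366690504409014
```

arm_command --series "0 0 -37 0 0; 0 0 -37 0 0; 0 0 -37 0 0; 15.5 -36.1 0 0 0; 15.5 -36.1 0 0 0; 15.5 -36.1 0 0 0; 15.5 -36.1 0 0 0; 15.5 -36.1 0 0 0; 15.5 -36.1 0 0 0; 15.5 -36.1 0 0 0; 15.5 -36.1 0 0 0; 15.5 -36.1 0 0 0; 15.5 -36.1 0 0 0; 15.5 -36.1 0 0 0; 15.5 -36.1 0 0 0; 15.5 -36.1 0 0 0; 0 0 0 -0.117 0; 0 0 0 -0.117 0; 0 0 0 -0.117 0; 0 0 0 -0.117 0"

```text
time_s: 42.25
tool_pos: [0.5512, 0.2409, 0.2407]
tool_rot: [180.0, -0.0, 43.7]
force: [0.4, -0.4, 0.5]
grip_width: 0.087
grasp_force: 0.0
```

arm_command --series "0 0 0 -0.117 0; 0 0 0 -0.117 0; 0 0 0 -0.117 0; 0 0 0 -0.117 0; 0 0 0 -0.117 0; 0 0 0 -0.117 0; 0 0 0 -0.117 0; 0 0 0 -0.117 0; 0 0 0 -0.117 0; 0 0 0 -0.117 0; 0 0 0 0 0; 0 0 0 0 0; 0 0 0 0 0; 0 0 0 0 0"

```text
time_s: 43.42
tool_pos: [0.5515, 0.2402, 0.2403]
tool_rot: [180.0, 0.0, 110.2]
force: [-0.0, -0.8, -0.4]
grip_width: 0.0872
grasp_force: 0.0
```

```bash
python3 look.py w13.png
```

```text
tool [0.5515 0.2402 0.2403] [180.    0.  110.2] q7 -27.0
 strip [0.5216 0.2721] L 25 W 5 dir-90 20.6 [240. 146.]
 strip [0.5773 0.2936] L 25 W 6 dir-90 20.4 [298. 145.]
SPACER [0.5494 0.2828] D 59.8 axis 21.1 shift [40.7 12.8] turn -0.016
```

A is confirmed at (0.549, 0.283) with its axis at about 20.8°. It sits near the cabinet mouth, so I'll use a narrower opening and grasp 4 mm off centre, away from the cabinet.

arm_command --series "0 0 0 -0.01 32; 18.3 6.4 0 0 32; 18.3 6.4 0 0 32; 0 0 25 0 32; 0 0 30 0 32; 0 0 25 0 32; 0 0 0 0 32; 0 0 0 0 32; 0 0 0 0 32; 0 0 0 0 32"

```text
time_s: 44.3
tool_pos: [0.5512, 0.2798, 0.1621]
tool_rot: [179.8, -0.0, 110.9]
force: [0.3, 0.1, -0.3]
grip_width: 0.0758
grasp_force: 0.0
```

```bash
python3 -c "
from h import *
err(.5494+.0014,.2828-.0037,.067)"
```

```text
shift [-0.6 -0.9 95.1] yaw 110.9
```

arm_command --series "-0.6 -0.9 25 0 32; 0 0 25 0 32; 0 0 20 0 32; 0 0 15 0 32; 0 0 10 0 32; 0 0 0 0 32; 0 0 0 0 255; 0 0 0 0 255; 0 0 0 0 255; 0 0 0 0 255; 0 0 0 0 255; 0 0 0 0 255; 0 0 0 0 255; 0 0 0 0 255; 0 0 0 0 255; 0 0 0 0 255; 0 0 0 0 255; 0 0 0 0 255"

```text
time_s: 45.8
tool_pos: [0.5518, 0.2791, 0.0669]
tool_rot: [179.7, -0.0, 110.9]
force: [4.6, 0.7, 6.4]
grip_width: 0.0412
grasp_force: 30.0
```

arm_command --series "-2 0 -10 0 255; 0 0 -20 0 255; 0 0 -30 0 255; 0 0 -40 0 255; 0 0 -40 0 255; 0 0 -20 0 255; 0 0 0 0 255; 0 0 0 0 255; 0 0 0 0 255"

```text
time_s: 46.55
tool_pos: [0.5492, 0.2749, 0.2228]
tool_rot: [-179.7, 0.1, 110.9]
force: [-0.1, -0.1, -3.6]
grip_width: 0.0413
grasp_force: 30.0
```

```bash
python3 togo.py -84 w14.png
```

```text
foot rows [190, 190, 190, 190, 190, 190, 190, 190, 190, 190, 190, 190] s 3.1 shift [-481.6 -307.6  -10.1] turn 1.6481368354033397
```

arm_command --series "-32.1 -20.5 -0.7 0 255; -32.1 -20.5 -0.7 0 255; -32.1 -20.5 -0.7 0 255; -32.1 -20.5 -0.7 0 255; -32.1 -20.5 -0.7 0 255; -32.1 -20.5 -0.7 0 255; -32.1 -20.5 -0.7 0 255; -32.1 -20.5 -0.7 0 255; -32.1 -20.5 -0.7 0 255; -32.1 -20.5 -0.7 0 255; -32.1 -20.5 -0.7 0 255; -32.1 -20.5 -0.7 0 255; -32.1 -20.5 -0.7 0 255; -32.1 -20.5 -0.7 0 255; -32.1 -20.5 -0.7 0 255; 0 0 0 0.1177 255; 0 0 0 0.1177 255; 0 0 0 0.1177 255; 0 0 0 0.1177 255; 0 0 0 0.1177 255"

```text
time_s: 48.27
tool_pos: [0.4338, -0.2827, 0.2334]
tool_rot: [-179.8, -0.1, 76.9]
force: [0.8, 0.2, -3.7]
grip_width: 0.0419
grasp_force: 30.0
```

arm_command --series "0 0 0 0.1177 255; 0 0 0 0.1177 255; 0 0 0 0.1177 255; 0 0 0 0.1177 255; 0 0 0 0.1177 255; 0 0 0 0.1177 255; 0 0 0 0.1177 255; 0 0 0 0.1177 255; 0 0 0 0.1177 255; 0 0 30 0 255; 0 0 30 0 255; 0 0 20 0 255; 0 0 0 0 255; 0 0 0 0 255; 0 0 0 0 255; 0 0 0 0 255"

```text
time_s: 49.6
tool_pos: [0.436, -0.2837, 0.1568]
tool_rot: [179.9, -0.1, 16.5]
force: [0.6, -0.1, -2.9]
grip_width: 0.0415
grasp_force: 30.0
```

```bash
python3 togo.py -84 w15.png;  python3 -c "
from h import *
injig()"
```

```text
foot rows [190, 190, 190, 190, 190, 190, 190, 190, 190, 190, 190, 190] s 3.1 shift [ -2.2   0.5 -78.2] turn 0.0002556980510567096
jig x -84.8 y 0.3 z 157.0 mm rot [ 1.799e+02 -1.000e-01  1.650e+01] F [ 1.5 -0.8 -3.3] w 0.0415
```

arm_command --series "-2.5 0.5 20 0 255; 0 0 25 0 255; 0 0 20 0 255; 0 0 15 0 255; 0 0 8 0 255; 0 0 4 0 255; 0 0 2 0 255; 0 0 0 0 255; 0 0 0 0 255; 0 0 0 0 255"

```text
time_s: 50.48
tool_pos: [0.4336, -0.285, 0.0625]
tool_rot: [179.9, -0.0, 16.5]
force: [0.6, -0.2, -2.9]
grip_width: 0.041
grasp_force: 30.0
```

```bash
python3 -c "
from h import *
injig()"
```

```text
jig x -87.5 y -0.2 z 62.5 mm rot [179.9  -0.   16.5] F [ 0.6 -0.2 -2.9] w 0.041
```

arm_command --series "0 0 1.5 0 255; 0 0 1 0 255; 0 0 0 0 120; 0 0 0 0 108; 0 0 0 0 100; 0 0 0 0 91; 0 0 0 0 82; 0 0 0 0 73; 0 0 0 0 64; 0 0 0 0 56; 0 0 0 0 40; 0 0 0 0 0; 0 0 0 0 0; 0 0 0 0 0; 0 0 0 0 0; 0 0 0 0 0; 0 0 -10 0 0; 0 0 -25 0 0; 0 0 -35 0 0; 0 0 -35 0 0"

```text
time_s: 52.15
tool_pos: [0.4325, -0.2837, 0.1653]
tool_rot: [-179.9, 0.0, 16.6]
force: [0.5, -1.4, 0.3]
grip_width: 0.087
grasp_force: 0.0
```

arm_command --series "0 0 -35 0 0; 0 0 -40 0 0; 0 0 -40 0 0; 0 0 -35 0 0; 0 0 0 0 0; 0 0 0 0 0; 0 0 0 0 0; 0 0 0 0 0"

```text
time_s: 52.82
tool_pos: [0.4322, -0.2841, 0.3128]
tool_rot: [-179.9, 0.1, 16.5]
force: [0.2, -0.6, -0.5]
grip_width: 0.0872
grasp_force: 0.0
```

```bash
python3 - <<'E'
from h import *
im,P,o=shot("wrist","w16.png"); injig()
cv2.imwrite("pics/w16c.png",cv2.resize(im[0:240,150:370],None,fx=2.5,fy=2.5,interpolation=2))
h=np.array([.5754,.073])
print(to_tool(o,[.574,.075,.25]),o["tool_rot"])
E
```

```text
jig x -88.7 y 1.1 z 312.7 mm rot [-1.799e+02  1.000e-01  1.650e+01] F [-0.8  0.4 -0.4] w 0.0872
[ 238.1 -303.8   63. ] [-1.79901378e+02  8.08278231e-02  1.65217458e+01]
```

View pics/w16c.png

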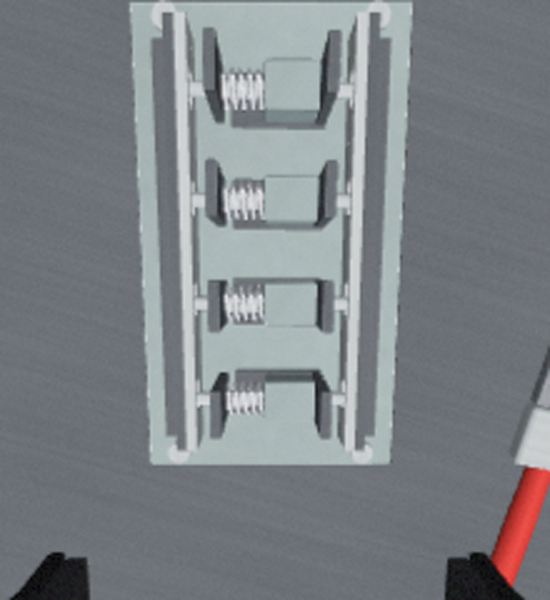

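All four spacers stand in their places, with every pin pair inside its recesses (crop rows 90, 201, 304, 400). Now I'll shut the drawer.

arm_command --series "0 0 0 0.088 167; 0 0 0 0.088 167; 18.2 -33.9 0 0 167; 18.2 -33.9 0 0 167; 18.2 -33.9 0 0 167; 18.2 -33.9 0 0 167; 18.2 -33.9 0 0 167; 18.2 -33.9 0 0 167; 18.2 -33.9 0 0 167; 18.2 -33.9 0 0 167; 18.2 -33.9 0 0 167; 18.2 -33.9 0 0 167; 0 0 40 0 167; 0 0 40 0 167; 0 0 40 0 167; 0 0 0 0 167; 0 0 0 0 167; 0 0 0 0 167"

```text
time_s: 54.37
tool_pos: [0.5766, 0.073, 0.1957]
tool_rot: [-180.0, -0.1, 6.4]
force: [0.1, 0.5, 0.4]
grip_width: 0.0302
grasp_force: 0.0
```

```bash
python3 - <<'E'
from h import *
err(.5752,.0725,.0765)
o=telemetry.get_obs(); P=campose("wrist",o); im=cams.read_camera("wrist")
c=proj(P,[[.5752,.0725,.097],[.59,.0740,.097]]); print(c)
g=im.min(2).astype(int)
for r in (-25,-15,-5): v=int(c[0,1])+r; print(v,np.nonzero(g[v,235:280]>120)[0]+235)
E
```

```text
shift [ -1.7   0.5 119.2] yaw 6.4
[[257.61747024 194.34666734]
 [257.8179477  178.96139242]]
169 [251 252 253 254 255 256 257 258 259 260 261]
179 [251 252 253 254 255 256 257 258 259 260 261]
189 [251 252 253 254 255 256 257 258 259 260 261]
```

Bar at column 256, right under the tool. I'll grip it and push.

arm_command --series "0 0 30 0 167; 0 0 30 0 167; 0 0 30 0 167; 0 0 20 0 167; 0 0 9 0 167; 0 0 0 0 167; 0 0 0 0 167; 0 0 0 0 255; 0 0 0 0 255; 0 0 0 0 255; 0 0 0 0 255; 0 0 0 0 255" --squeeze 30

```text
time_s: 55.42
tool_pos: [0.5764, 0.0732, 0.076]
tool_rot: [-180.0, -0.1, 6.4]
force: [0.1, 0.2, 4.9]
grip_width: 0.0105
grasp_force: 30.0
```

arm_command --series "0 -5 0 0 255; 0 -10 0 0 255; 0 -10 0 0 255; 0 -10 0 0 255; 0 -10 0 0 255; 0 -10 0 0 255; 0 -10 0 0 255; 0 -10 0 0 255; 0 -10 0 0 255; 0 -10 0 0 255; 0 -10 0 0 255; 0 -10 0 0 255; 0 -10 0 0 255; 0 -10 0 0 255; 0 -10 0 0 255; 0 -10 0 0 255; 0 -10 0 0 255; 0 -10 0 0 255; 0 -5 0 0 255; 0 -4 0 0 255"

```text
time_s: 57.08
tool_pos: [0.5536, 0.2565, 0.0759]
tool_rot: [179.9, 0.1, 6.5]
force: [-5.6, -2.9, 9.2]
grip_width: 0.01
grasp_force: 30.0
```

arm_command --series "0 -2 0 0 255; 0 -2 0 0 255; 0 0 0 0 255; 0 0 0 0 255"

```text
time_s: 57.42
tool_pos: [0.5531, 0.2606, 0.076]
tool_rot: [180.0, 0.1, 6.5]
force: [-4.7, -1.1, 8.0]
grip_width: 0.0099
grasp_force: 30.0
```

arm_command --series "0 -2 0 0 255; 0 -2 0 0 255; 0 -1 0 0 255; 0 0 0 0 255; 0 0 0 0 255"

```text
time_s: 57.83
tool_pos: [0.553, 0.2617, 0.0759]
tool_rot: [179.6, 0.2, 6.4]
force: [-7.0, -7.7, 12.7]
grip_width: 0.0102
grasp_force: 30.0
```

arm_command --series "0 -2 0 0 255; 0 -2 0 0 255; 0 0 0 0 255; 0 0 0 0 255"

```text
time_s: 58.17
tool_pos: [0.553, 0.2616, 0.0758]
tool_rot: [179.3, 0.3, 6.2]
force: [-8.5, -15.3, 17.9]
grip_width: 0.0101
grasp_force: 30.0
```

arm_command --series "0 2 0 0 255; 0 2 0 0 255; 0 0 0 0 255; 0 0 0 0 167; 0 0 0 0 167; 0 0 0 0 167; 0 0 0 0 167"

```text
time_s: 58.75
tool_pos: [0.5542, 0.2648, 0.0749]
tool_rot: [-180.0, -0.0, 6.4]
force: [-0.1, -1.7, -0.1]
grip_width: 0.0267
grasp_force: 0.0
```

```bash
python3 -c "
from h import *
err(.553,.2617,.076)"
```

```text
shift [-1.6  3.  -1.1] yaw 6.4
```

arm_command --series "0 2.5 0 0 167; 0 0 0 0 167; 0 0 -20 0 167; 0 0 -30 0 167; 0 0 -40 0 167; 0 0 -40 0 167; 0 0 -40 0 167; -10 35 0 0 167; -10 38 0 0 167; -10 38 0 0 167; -10 38 0 0 167; -10 38 0 0 167; -10 38 0 0 167; -10 38 0 0 167; 0 0 0 0 167; 0 0 0 0 167; 0 0 0 0 167; 0 0 0 0 167"

```text
time_s: 60.25
tool_pos: [0.5145, -0.0051, 0.2452]
tool_rot: [-180.0, -0.0, 6.6]
force: [0.3, 0.5, -0.4]
grip_width: 0.0305
grasp_force: 0.0
```

```bash
python3 - <<'E'
from h import *
t,P,o=shot("top","t9.png"); a=cv2.imread("pics/t0.png"); print(o["tool_pos"])
def handle(im):
    hsv=cv2.cvtColor(im,cv2.COLOR_BGR2HSV); h=((hsv[...,2]>130)&(hsv[...,1]<60)); ys,xs=np.nonzero(h[192:216,140:165]); return (xs+140).mean().round(2),len(xs)
print("handle col before/after",handle(a),handle(t))
d=cv2.absdiff(a,t).max(2); 
for n,(x0,y0,x1,y1) in dict(hammer=(222,115,320,150),brush=(392,210,414,288),bracket=(236,146,264,183)).items(): print(n,(d[y0:y1,x0:x1]>40).sum())
E
```

```text
[ 0.51447758 -0.00507909  0.24516944]
handle col before/after (np.float64(149.41), 122) (np.float64(148.39), 123)
hammer 0
brush 0
bracket 0
```

```bash
python3 -c "
from cell import env
print(env.sign_off())"
```

```text
the job is handed in; nothing more can be done
None
```

All four spacers look seated in the jig with both pins in their recesses, the drawer is shut against its stop, the hammer, brush and bracket have not moved, and the job was handed in at about 60 s (no verdict came back).

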